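# Centre-punch the bracket blank under the drop guard

## Robot

A 6-joint arm with a two-finger parallel gripper is mounted at the origin on the work surface. World frame = base frame: x ahead of the robot, y to its left, z up, the work surface at z = 0. Lengths are in m, angles in rad, forces in N, time in s.
With the tool pointing down it reaches from about 0.3 to 0.775 m from the base axis. Payload 14.6 kg.
Tool frame: the origin (TCP) lies at the very end of the fingers, on their centre line; the grasp point (between the pads) lies 19 mm behind it; z points along the fingers, y is the line along which they close (so a half turn about z gives the same grasp; the last joint's range is limited). The gripper opens to 85 mm and grips with 20 to 120 N. Pads are 22 mm wide; open, the fingers measure 114 mm over their backs; the gripper's body (76 mm by 85 mm) begins 54 mm behind the grasp point. The pads swing forward as they close: fully open they stand 13 mm farther back than shut.
Start: joints at [-1.179, 0.3, 1.521, -0, 1.321, -0.067], TCP at [0.244, -0.493, 0.231] pointing down, gripper open.
Joint ranges: [-3.03, 3.03], [-0.79, 2.21], [0.23, 2.52], [-1.04, 4.18], [0, 3.07], [-2.55, 2.55]. Speed limits (rad/s): [2.22, 2.22, 2.57, 3.14, 3.14, 3.14].

## Interface

Orientations are given as a rotation vector (axis times angle).
In Python, from rig import r gives the robot as it stands.
- The arm moves only by the shell command python3 drive.py [FORCE], which reads ROWS from standard input. ROWS is a JSON list of rows, 1 to 20 of them, each an object with the fields jaw (the finger opening in m), tx, ty, tz (the shift in m), rx, ry, rz (a rotation vector in rad); a field left out counts as zero (the opening has to be given); each row shifts and turns the commanded pose from where the row before left it, along the tool's axes as they then stand; what a row does not reach is not made up. A row lasts 1/12 s, in which the tool goes at most 0.0417 m and 0.125 rad, less where a joint would pass 70% of its speed; a pose out of reach is approached as far as the arm can. The fingers move at their own pace and stop on an object; FORCE is the grip in N (left out, the last holds). Time passes only in rows, so rows that do not move let the fingers close. It prints the time, the measured TCP pose, the force, the opening and the grip force at its end. Input that does not fit is refused with a message, and nothing moves.
- r.get_obs(): the state, without advancing time (a new reading comes with each control period).
- r.capture(name): name is "scene" or "side" or "wrist"; returns a dict with "pixels" (384x512x3 uint8, blue, green, red), "camera_matrix" (3x3 intrinsics, pixels), "rvec" (rotation vector, rad) and "tvec" (3), from world to camera coordinates, as OpenCV has them; the wrist camera has in their place "mount" (4x4, takes a point from camera to tool coordinates, whose origin is the TCP and whose axes are the flange's). Camera axes: x right, y down, z forward; pixel columns grow to the right and rows downward; lengths in m; the calibration is good to about 2 mm. A picture is of the moment at which its call begins: read the wrist's pose just before it. There is no depth.
- r.hand_in(): hands the job in; it is judged then, once.
The state is a dict: "time_s": time; "joints": joint angles; "joint_velocities": joint speeds; "joint_torque": joint torques, N m; "position": TCP position; "tcp_rot": TCP orientation; "contact_force": force on the tool from outside, world axes, zero at the start; "ft_torque": the same for the moment, N m; "opening": finger opening in m; "grip_force": force on a finger pad.
Only numpy, scipy, OpenCV 4.12 (cv2) and the standard library are available. Lean on these libraries where they do the work, as an engineer would, in place of code of your own. Each camera call takes 0.05 s, during which the arm holds its last target. There are 200 camera calls.

## Task

Punch the drill spot in the steel bracket blank: lift the yellow drop guard by its black bar and hook its brass pin into the notch of the bracket so that it stays up by itself, slide the blank along its channel up to the end stop so that its scribed cross lies under the punch, then press the red punch cap straight down just until you feel the hidden spring snap. Ease off as soon as it snaps, without driving the cap on hard against its stop; leave the guard hooked up, the blank in place and the other things on the bench undisturbed.

Things in the scene. Friction and masses are not known exactly. Their poses are not given: they have to be found in the camera images.
- stand: Fixed olive punching stand. Origin: on the bench under the punch axis; +y = feed direction of the blank, +x from the robot's side to the column, z up. Bed 100 mm wide, y -330 to +60 mm, top 30 mm high, with a channel 53 mm wide between rails 10 mm high. Barrel, radius 16, z 68 to 108 mm, on an arm and a 105 mm high column at +x. Guard rods at x -62 and +62, y -74 mm, 170 mm high.
- punch_axis (a point): Point of the stand on the vertical punch axis, 36 mm above the bench: where the punch's point strikes the upper face of the blank. Axes as stand.
- cap: Red cap of the spring-loaded centre punch, radius 18, 12 mm thick. Origin: centre of its flat top, 165 mm above the bench at rest. Slides only straight down, 45 mm at most; a light spring (1 to 3 N) returns it. Pressing it first takes up a hidden slack of 2 to 22 mm, different each time; then the main spring (2.5 N per mm) climbs to a snap, see punch.
- punch (a joint): Travel (m) of the punch's point, seen by a small red tab on the barrel: 0 cocked, 0.010 fired, stays fired. Some 7 mm of cap travel after the slack, at 11 to 16 N on the cap, it snaps: the point jumps down and the force falls at once to 2 to 4 N. 2 mm further the spring bites again, and some 10 mm after the snap the cap is on a hard stop; over 35 N on it spoils the punch.
- guard_bar (a point): Centre of the guard's black bar: 60 mm long in stand x, 12 mm thick in y, 14 mm high, to be gripped from above across its thickness. 125 mm above the bench with the guard down, at stand x 0, y -85 mm. Below it hangs the yellow plate, 66 mm wide, 5 mm thick, lower edge 33 mm above the bench, barring the blank's way. Axes as stand.
- guard_pin (a point): Middle of the guard's brass cross pin, diameter 8 mm, lying along the stand's y at the end of the yellow side arm, 88 mm in +x and 25 mm below guard_bar. It moves with the bar.
- notch (a point): Where the middle of the pin lies when hooked: the notch on top of the fixed dark bracket, at stand x 108, y -106 mm, 150 mm above the bench. It is 14 mm wide in x between two teeth 6 mm thick, whose tops are 159 mm above the bench, 13 mm over the notch's floor.
- guard (a joint): Lift (m) of the guard: 0 down, 0.050 with its pin on the notch's floor, at most 0.085; the pin clears the teeth from 0.064. The guard weighs 0.34 kg and drops when let go unhooked.
- guard_shift (a joint): Sideways shift (m) of guard plate, bar and pin along the stand's +x: 0 at the start, at most 0.028, light friction. At 0 the pin rises freely beside the bracket; 0.020 puts it over the middle of the notch (0.017 to 0.023 enters).
- blank: Loose steel bracket blank, 0.37 to 0.65 kg: strip 50 mm wide, 6 mm thick, 190 mm long in its y, with an upright leg at the rear end, 50 mm wide, 6 thick, 46 high over all. Origin: underside, below the scribed cross. +y = feed; front end at +25, rear face of the leg at -165 mm. Starts in the channel, all outside the guard; with its front on the end stop the cross is under the punch.
- blank_cross (a point): The black scribed cross on the blank's upper face, 6 mm above its underside.
- blank_leg (a point): Middle of the rear face of the upright leg, 30 mm above the blank's underside: where to push it, in the blank's +y.
- cone: Bystander: blackened synchro cone, 72 mm across, 34 mm high. Origin: centre of its underside.
- gearknob: Bystander: tan bakelite gear knob, 48 mm across, 54 mm high. Origin: centre of its underside.
- jaws: Bystander: nickel-plated caliper jaw set lying flat, 95 by 62 mm, 10 mm thick. Origin: underside of its beam.
- dowel_a: Bystander: steel dowel pin standing up, diameter 16, height 45 mm. Origin: centre of its underside.
- dowel_b: Bystander: second dowel pin, the same.
- oiler: Bystander: copper oil can with a thin spout, 72 mm across, 150 mm high. Origin: centre of its underside.
- hammer: Bystander: hammer lying on the bench, about 300 mm long. Origin: under it.
- end_stop (a point): Middle of the end stop's face, across the channel at stand y = +25 mm, 36 mm above the bench. The stop is 12 mm high over the bed.

How it is judged:
By the outcome, as a careful person would: the job done as asked, in the order asked, and still so for the second after the job is handed in, with the robot touching nothing.
It also fails if it takes over 70 s, if anything falls off the work surface, if the arm or the gripper's body presses on something with over 40 N, if the wrist force passes 120 N, or if a joint passes its speed limit or range.

## Working session

There is one attempt and no reset: what is moved stays moved. The work goes in short steps, Python scripts to look and compute and a shell command to move; the robot and the scene stay as the last step left them, time stands still between calls to the robot, and variables do not carry over. Pictures are saved under pics/ and viewed, at most 10 in all, crops included, and the job is handed in when it is done.

```bash
ls; mkdir -p pics; python3 - <<'E'
from rig import r
import cv2,numpy as np
o=r.get_obs();print({k:np.round(v,3).tolist() for k,v in o.items()})
for n in("scene","side"):
    c=r.capture(n);cv2.imwrite(f"pics/{n}0.png",c["pixels"]);print(n,c["camera_matrix"],c["rvec"],c["tvec"])
    np.savez(f"pics/{n}0.npz",K=c["camera_matrix"],r=c["rvec"],t=c["tvec"])
a=[cv2.resize(cv2.imread(f"pics/{n}0.png"),(800,600)) for n in("scene","side")]
cv2.imwrite("pics/s0.png",a[0]);cv2.imwrite("pics/d0.png",a[1])
E
```

```text
drive.py
pics
rig.py
{'time_s': 0.0, 'joints': [-1.179, 0.3, 1.522, 0.0, 1.321, -0.067], 'joint_velocities': [0.0, -0.001, -0.001, -0.0, 0.001, 0.002], 'joint_torque': [-0.002, -54.35, -36.18, -0.0, 0.004, 0.0], 'position': [0.243, -0.493, 0.231], 'tcp_rot': [-3.058, -0.714, 0.0], 'contact_force': [-0.012, -0.324, 0.495], 'ft_torque': [-0.03, -0.003, -0.021], 'grip_force': 0.0, 'opening': 0.085}
scene [[353.27146553   0.         254.96058933]
 [  0.         353.27146553 183.67266671]
 [  0.           0.           1.        ]] [ 2.50263423  0.84346307 -0.22316091] [-0.38916802 -0.20213101  1.19814566]
side [[349.3114399    0.         255.73879277]
 [  0.         349.3114399  198.82590415]
 [  0.           0.           1.        ]] [ 0.16539119 -2.7737246   1.39945682] [0.4868323  0.16127938 1.03922064]
```

View pics/s0.png

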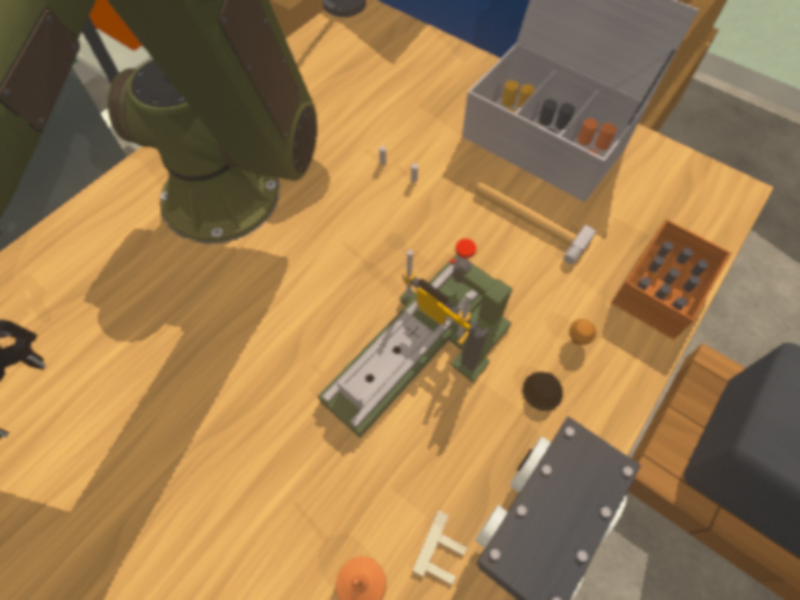

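View pics/d0.png

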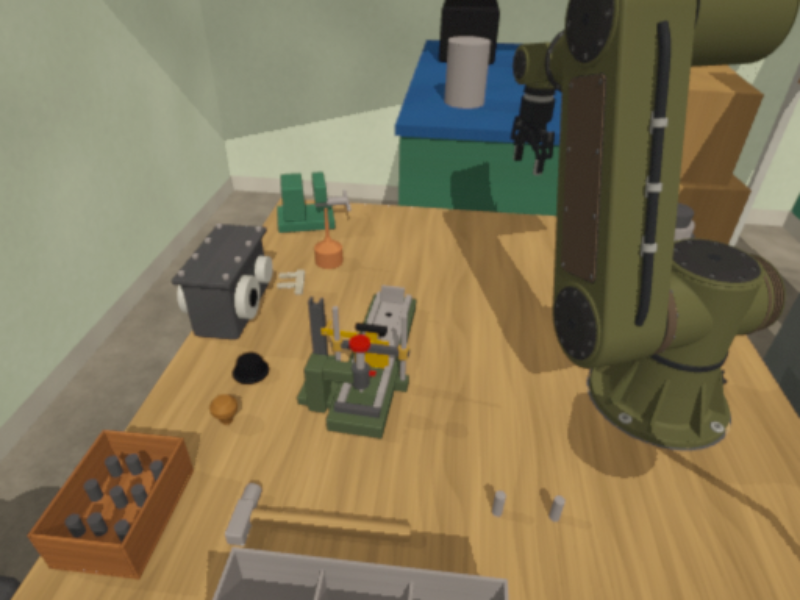

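The scene view shows the cap at (466,247), rod tops at about (410,253) and (469,295), and the bed's rear corners at (322,398) and (360,433), in 800-px coordinates. The side view shows the cap at (360,343) and rod tops at about (335,310) and (403,308). Next I triangulate these and fit the stand pose.

```bash
cat > h.py <<'E'
import numpy as np,cv2
from scipy.optimize import least_squares
from scipy.spatial.transform import Rotation as R
def cam(n):
    d=np.load(f"pics/{n}.npz");return d["K"],cv2.Rodrigues(d["r"])[0],d["t"].reshape(3)
def proj(c,P):
    K,Rm,t=c;q=(K@(Rm@np.atleast_2d(P).T+t[:,None]));return (q[:2]/q[2]).T
def tri(obs):
    f=lambda p:np.concatenate([proj(c,p)[0]-uv for c,uv in obs])
    s=least_squares(f,[.5,0,.1]);return s.x,np.sqrt(np.mean(s.fun**2))
def stand(p,P):
    P=np.atleast_2d(P);c,s=np.cos(p[2]),np.sin(p[2])
    return np.c_[p[0]+c*P[:,0]-s*P[:,1],p[1]+s*P[:,0]+c*P[:,1],P[:,2]]
def red(im):
    b,g,r_=[im[...,i].astype(int) for i in range(3)]
    m=((r_>170)&(g<70)&(b<70)).astype(np.uint8)
    n,l,s,c=cv2.connectedComponentsWithStats(m);k=1+np.argmax(s[1:,4]);return c[k],s[k]
def wristcam(o,c):
    T=np.eye(4);T[:3,:3]=R.from_rotvec(o["tcp_rot"]).as_matrix();T[:3,3]=o["position"]
    W=np.linalg.inv(T@np.array(c["mount"]));return np.array(c["camera_matrix"]),W[:3,:3],W[:3,3]
E
python3 - <<'E'
from h import *
S,D=cam("scene0"),cam("side0")
for n in("scene0","side0"):print(red(cv2.imread(f"pics/{n}.png")))
k=.64;a=lambda u,v:np.array([u*k,v*k])
cap=tri([(S,a(466,247)),(D,a(360,343))]);print(cap)
print("rod-",tri([(S,a(410,253)),(D,a(403,308))]),"rod+",tri([(S,a(469,295)),(D,a(335,310))]))
F=[(S,(0,0,.165),a(466,247)),(D,(0,0,.165),a(360,343)),(S,(-.062,-.074,.17),a(410,253)),(S,(.062,-.074,.17),a(469,295)),(D,(.062,-.074,.17),a(335,310)),
(S,(-.05,-.33,.03),a(322,397)),(S,(.05,-.33,.03),a(360,433))]
f=lambda p:np.concatenate([proj(c,stand(p,P))[0]-uv for c,P,uv in F])
for y in(-2,-.7,.5,2):
    s=least_squares(f,[*cap[0][:2],y]);print(s.x,s.cost,s.fun.round(1))
E
```

```text
(array([297.82022472, 158.41573034]), array([293, 154,  11,  10,  89], dtype=int32))
(array([229.92592593, 218.13580247]), array([224, 215,  13,   8,  81], dtype=int32))
(array([0.54816946, 0.10950206, 0.15926832]), np.float64(0.4064445007504204))
rod- (array([0.48657597, 0.03122153, 0.17952434]), np.float64(0.6157229095533294)) rod+ (array([0.60550936, 0.03212377, 0.1644266 ]), np.float64(0.3280002908371082))
[ 0.54851521  0.10986273 -0.04849739] 9.492184448797872 [-0.1 -1.5 -0.8 -1.5 -0.2 -1.   0.5 -1.2 -1.1 -1.4 -2.3 -0.3  1.3  0.8]
[ 0.54851521  0.10986273 -0.04849741] 9.49218444880147 [-0.1 -1.5 -0.8 -1.5 -0.2 -1.   0.5 -1.2 -1.1 -1.4 -2.3 -0.3  1.3  0.8]
[ 0.54851521  0.10986273 -0.04849739] 9.492184448797836 [-0.1 -1.5 -0.8 -1.5 -0.2 -1.   0.5 -1.2 -1.1 -1.4 -2.3 -0.3  1.3  0.8]
[ 0.5485152   0.10986274 -0.04849736] 9.49218444880738 [-0.1 -1.5 -0.8 -1.5 -0.2 -1.   0.5 -1.2 -1.1 -1.4 -2.3 -0.3  1.3  0.8]
```

```bash
echo '[{"jaw": 0.085,"tz": -0.036,"rz": 0.102},{"jaw": 0.085,"tz": -0.036,"rz": 0.102},{"jaw": 0.085,"tz": -0.036,"rz": 0.102},{"jaw": 0.085,"tz": -0.036,"rz": 0.102},{"jaw": 0.085,"tz": -0.036,"rz": 0.102},{"jaw": 0.05,"tx": 0.021,"ty": -0.035},{"jaw": 0.05,"tx": 0.021,"ty": -0.035},{"jaw": 0.05,"tx": 0.021,"ty": -0.035},{"jaw": 0.05,"tx": 0.021,"ty": -0.035},{"jaw": 0.05,"tx": 0.021,"ty": -0.035},{"jaw": 0.05,"tx": 0.021,"ty": -0.035},{"jaw": 0.05,"tx": 0.021,"ty": -0.035},{"jaw": 0.05,"tx": 0.021,"ty": -0.035},{"jaw": 0.05,"tx": 0.021,"ty": -0.035},{"jaw": 0.05,"tx": 0.021,"ty": -0.035},{"jaw": 0.05,"tx": 0.021,"ty": -0.035},{"jaw": 0.05,"tx": 0.021,"ty": -0.035},{"jaw": 0.05}]' | python3 drive.py
python3 - <<'E'
from rig import r
from h import *
import cv2
o=r.get_obs();c=r.capture("wrist");np.savez("pics/w1.npz",K=wristcam(o,c)[0],r=cv2.Rodrigues(wristcam(o,c)[1])[0],t=wristcam(o,c)[2])
print(o["position"],o["tcp_rot"],np.round(c["mount"],3),c["camera_matrix"][0][0])
cv2.imwrite("pics/w1.png",c["pixels"]);cv2.imwrite("pics/w1b.png",cv2.resize(c["pixels"],(800,600)))
E
```

```text
time_s: 1.6
position: [0.519, -0.0815, 0.4101]
tcp_rot: [-3.139, 0.072, 0.002]
contact_force: [-1.6, -0.9, -0.7]
opening: 0.05
grip_force: 0.0
[ 0.5190138  -0.08151735  0.41013527] [-3.13930083e+00  7.22088811e-02  2.38511368e-03] [[ 0.    -0.945 -0.327  0.084]
 [ 1.     0.001 -0.001 -0.001]
 [ 0.001 -0.327  0.945 -0.143]
 [ 0.     0.     0.     1.   ]] 320.52904402851374
```

View pics/w1b.png

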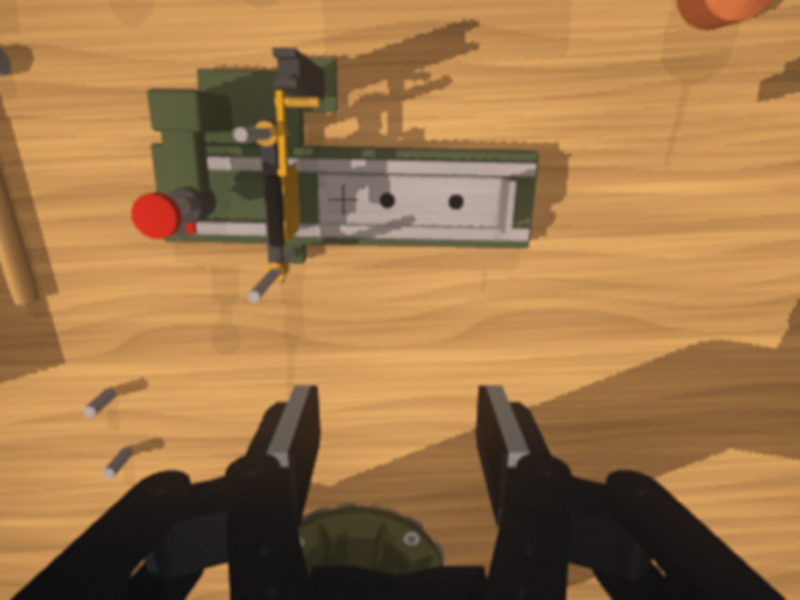

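The wrist view shows the cap top at (156,215), rod tops at (240,134) and (255,297), and the bed's rear corners at (538,153) and (530,246). The cross is at (343,200), and the bar runs from about (272,165) to (278,258). I'll refit the stand, then shift the camera for a second look.

```bash
echo '[{"jaw": 0.05,"tx": 0.02,"ty": -0.03},{"jaw": 0.05,"tx": 0.02,"ty": -0.03},{"jaw": 0.05,"ty": -0.03,"tz": 0.02},{"jaw": 0.05,"tz": 0.03},{"jaw": 0.05}]' | python3 drive.py
python3 - <<'E'
from rig import r
from h import *
o=r.get_obs();c=r.capture("wrist");w=wristcam(o,c);np.savez("pics/w2.npz",K=w[0],r=cv2.Rodrigues(w[1])[0],t=w[2])
print(o["position"],o["tcp_rot"],w[0][0])
cv2.imwrite("pics/w2.png",c["pixels"]);cv2.imwrite("pics/w2b.png",cv2.resize(c["pixels"],(800,600)))
S,D,W=cam("scene0"),cam("side0"),cam("w1")
a=lambda u,v:np.array([(u+.5)*.64-.5,(v+.5)*.64-.5])
F=[(S,(0,0,.165),a(466,247)),(D,(0,0,.165),a(360,343)),(W,(0,0,.165),a(156,215)),(S,(-.062,-.074,.17),a(410,253)),(S,(.062,-.074,.17),a(469,295)),(D,(.062,-.074,.17),a(335,310)),
(S,(-.05,-.33,.03),a(322,397)),(S,(.05,-.33,.03),a(360,433)),
(W,(.062,-.074,.17),a(240,134)),(W,(-.062,-.074,.17),a(255,297)),(W,(.05,-.33,.03),a(538,153)),(W,(-.05,-.33,.03),a(530,246))]
f=lambda p:np.concatenate([proj(c,stand(p,P))[0]-uv for c,P,uv in F])
s=least_squares(f,[.55,.11,0]);print(s.x,s.fun.round(1))
F=[q for q in F if q[0] is W];s=least_squares(f,[.55,.11,0]);print(s.x,s.fun.round(1))
E
```

```text
time_s: 2.07
position: [0.5602, 0.0018, 0.3558]
tcp_rot: [-3.14, 0.078, 0.013]
contact_force: [-0.3, -1.4, -1.3]
opening: 0.0499
grip_force: 0.0
[0.56023139 0.00175826 0.35581209] [-3.14044124  0.07830696  0.01308473] [320.52904403   0.         254.34043177]
[ 0.54839189  0.10804313 -0.06055982] [-0.4 -0.8 -0.4 -1.8 -1.7  1.  -0.5 -0.8 -0.3 -0.5 -0.4 -1.8 -3.6 -0.7
 -0.3  0.7 -0.  -0.3 -0.9 -0.7  1.2 -2.5 -0.2  0.9]
[ 0.54838093  0.10750491 -0.06411168] [-1.2  1.   0.7 -0.  -0.7 -0.5  1.6 -1.7 -0.1  1.6]
```

View pics/w2b.png

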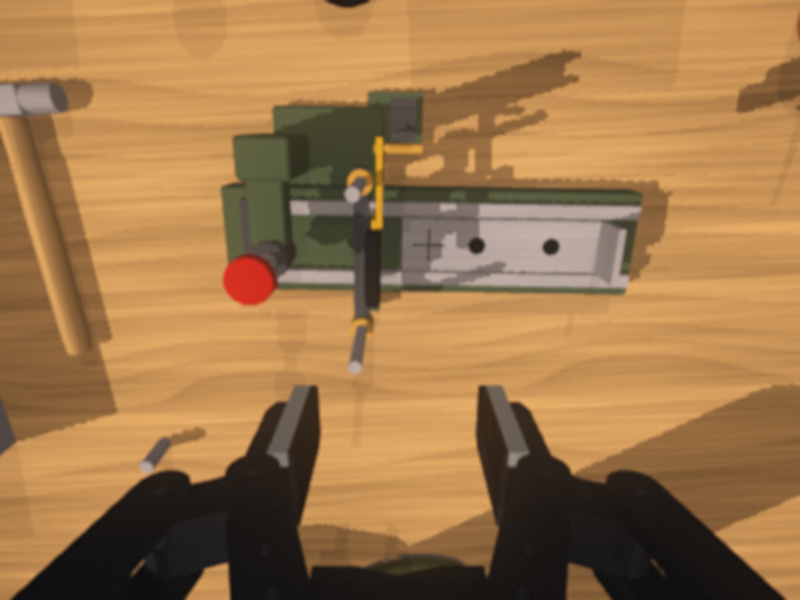

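The second wrist view shows the cap at (249,279), rod tops at (352,194) and (355,367), bed corners at (641,193), (627,293) and (222,187), the cross at (429,245), and the bar near x≈373 between y 230 and 306.

```bash
python3 - <<'E'
from h import *
S,D,W,V=cam("scene0"),cam("side0"),cam("w1"),cam("w2")
a=lambda u,v:np.array([(u+.5)*.64-.5,(v+.5)*.64-.5])
F=[(S,(0,0,.165),a(466,247)),(D,(0,0,.165),a(360,343)),(W,(0,0,.165),a(156,215)),(W,(.062,-.074,.17),a(240,134)),(W,(-.062,-.074,.17),a(255,297)),(W,(.05,-.33,.03),a(538,153)),(W,(-.05,-.33,.03),a(530,246)),
(V,(0,0,.165),a(249,279)),(V,(.062,-.074,.17),a(352,194)),(V,(-.062,-.074,.17),a(355,367)),(V,(.05,-.33,.03),a(641,193)),(V,(-.05,-.33,.03),a(627,293)),(V,(.05,.06,.03),a(222,187))]
f=lambda p:np.concatenate([proj(c,stand(p,P))[0]-uv for c,P,uv in F])
s=least_squares(f,[.55,.11,0],loss="soft_l1");p=s.x;print(p,f(p).round(1))
print("cap",tri([(W,a(156,215)),(V,a(249,279))]))
print("rod+",tri([(W,a(240,134)),(V,a(352,194))]),"rod-",tri([(W,a(255,297)),(V,a(355,367))]))
X=tri([(W,a(343,200)),(V,a(429,245))]);print("cross",X)
c,s_=np.cos(p[2]),np.sin(p[2]);d=X[0][:2]-p[:2];print("cross in stand",c*d[0]+s_*d[1],-s_*d[0]+c*d[1])
print("stand pts",stand(p,[(0,-.085,.125),(.108,-.106,.15)]))
im=cv2.imread("pics/w2.png");big=cv2.resize(im[70:250,120:360],None,fx=3.3,fy=3.3,interpolation=cv2.INTER_CUBIC)
P=stand(p,[(x,y,z) for x in(-.03,.03) for y in(-.091,-.079) for z in(.132,)]+[(.101,-.106,.159),(.115,-.106,.159),(.088,-.115,.1),(.088,-.097,.1)])
for q in (proj(V,P)-[120,70]+.5)*3.3:cv2.circle(big,tuple(int(t) for t in q),3,(255,0,255),-1)
cv2.imwrite("pics/w2z.png",big)
E
```

```text
[ 0.54833226  0.10750456 -0.06313764] [-0.5 -0.7 -0.4 -1.9 -1.2  1.   0.6 -0.1 -0.6 -0.5  1.5 -1.9 -0.   1.5
 -0.5  1.9  0.3 -0.   0.2 -0.1  2.4 -1.  -0.3  1.1 -1.6 -1. ]
cap (array([0.54873394, 0.10857143, 0.15912619]), np.float64(0.06266482630559048))
rod+ (array([0.60559972, 0.02998647, 0.17126623]), np.float64(0.06833160360118425)) rod- (array([0.47974047, 0.0382365 , 0.16595782]), np.float64(0.046273434182108386))
cross (array([ 0.53856446, -0.025156  ,  0.03784116]), np.float64(0.1742160850426889))
cross in stand -0.0013780285820284514 -0.13301253595939969
stand pts [[ 0.54296913  0.02267393  0.125     ]
 [ 0.64942893 -0.00509857  0.15      ]]
```

View pics/w2z.png

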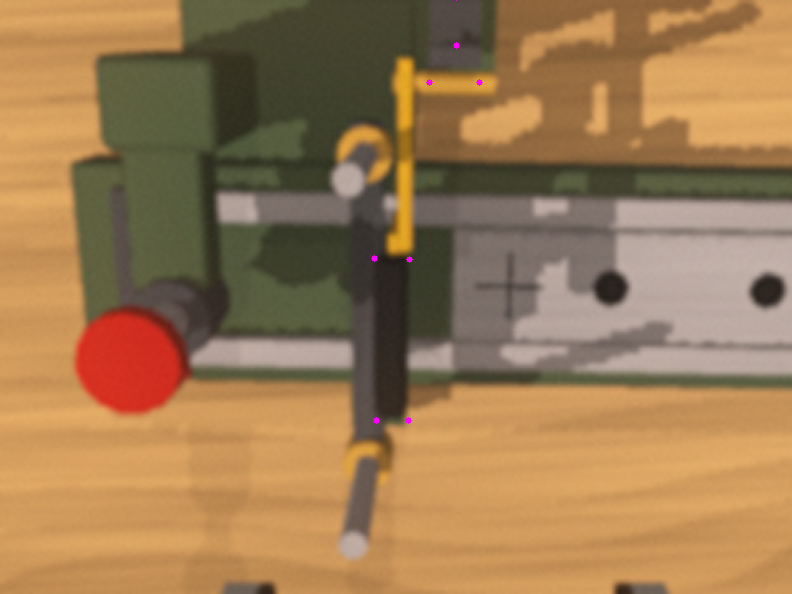

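The zoom shows the predicted bar corners (magenta) landing on the black bar at (375–409, 259–420), and the pin and notch points also match. A grey crossbar lies beside the bar, so I'll check its height for finger clearance.

```bash
python3 - <<'E'
from h import *
p=[.5485,.1078,-.0631]
for z in(.06,.08,.09,.1,.11,.125):
    P=stand(p,[(0,-.074,z),(0,-.068,z),(0,-.08,z)]);print(z,((proj(cam("w2"),P)-[120,70]+.5)*3.3).round()[:,0],(proj(cam("side0"),P)/.64).round().tolist())
R0=R.from_rotvec([-3.14044124,0.07830696,0.01308473]).as_matrix();print(R0.round(4))
bar=stand(p,(0,-.085,.104))[0];print(bar,R0.T@(bar-[0.56023139,0.00175826,0.35581209]),np.arctan2(R0[1,0],R0[0,0]))
im=cv2.imread("pics/side0.png");cv2.imwrite("pics/d0z.png",cv2.resize(im[170:290,180:280],None,fx=5,fy=5,interpolation=cv2.INTER_CUBIC))
E
```

```text
0.06 [374. 359. 388.] [[369.0, 358.0], [369.0, 361.0], [370.0, 356.0]]
0.08 [370. 356. 385.] [[369.0, 350.0], [369.0, 352.0], [370.0, 348.0]]
0.09 [369. 354. 384.] [[369.0, 346.0], [369.0, 348.0], [370.0, 344.0]]
0.1 [367. 351. 382.] [[369.0, 342.0], [368.0, 344.0], [370.0, 340.0]]
0.11 [365. 349. 381.] [[369.0, 338.0], [368.0, 340.0], [370.0, 336.0]]
0.125 [362. 346. 379.] [[369.0, 331.0], [368.0, 333.0], [370.0, 329.0]]
[[ 9.987e-01 -4.980e-02 -8.300e-03]
 [-4.980e-02 -9.988e-01  4.000e-04]
 [-8.300e-03  1.000e-04 -1.000e+00]]
[0.54314006 0.02296916 0.104     ] [-0.01602865 -0.02034776  0.25195316] -0.049859953548199096
```

View pics/d0z.png

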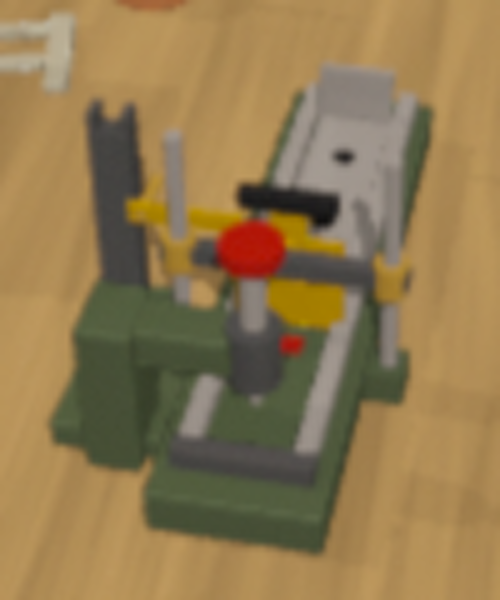

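The side zoom shows the grey crossbar well below the black bar, at a z of about 0.085, so the fingers clear it. Now I move over the bar.

```bash
echo '[{"jaw": 0.05,"tx": -0.016,"ty": -0.02,"ry": 0.0083,"rz": 0.0133},{"jaw": 0.05,"tz": 0.04},{"jaw": 0.05,"tz": 0.04},{"jaw": 0.05,"tz": 0.04},{"jaw": 0.05,"tz": 0.04},{"jaw": 0.05},{"jaw": 0.05}]' | python3 drive.py
```

```text
time_s: 2.7
position: [0.5479, 0.0209, 0.2027]
tcp_rot: [3.14, -0.104, 0.012]
contact_force: [0.6, 0.6, 2.1]
opening: 0.0501
grip_force: 0.0
```

```bash
echo '[{"jaw": 0.05,"tx": -0.0049,"ty": -0.0017,"ry": -0.0076,"rz": -0.003},{"jaw": 0.05,"tz": 0.03},{"jaw": 0.05,"tz": 0.03},{"jaw": 0.05,"tz": 0.03},{"jaw": 0.05,"tz": 0.007},{"jaw": 0.05}]' | python3 drive.py
python3 - <<'E'
from rig import r
from h import *
o=r.get_obs();print(R.from_rotvec(o["tcp_rot"]).as_matrix().round(4),o["joints"])
c=r.capture("wrist");cv2.imwrite("pics/w3b.png",cv2.resize(c["pixels"],(800,600)))
E
```

```text
time_s: 3.2
position: [0.5433, 0.0238, 0.1052]
tcp_rot: [3.14, -0.097, 0.001]
contact_force: [0.2, -0.5, 1.0]
opening: 0.0499
grip_force: 0.0
[[ 9.981e-01 -6.160e-02  5.000e-04]
 [-6.160e-02 -9.981e-01 -0.000e+00]
 [ 5.000e-04  0.000e+00 -1.000e+00]] [-2.35089901e-02  4.23867233e-01  1.66695130e+00 -3.03191279e-05
  1.05030759e+00  1.60893384e+00]
```

View pics/w3b.png

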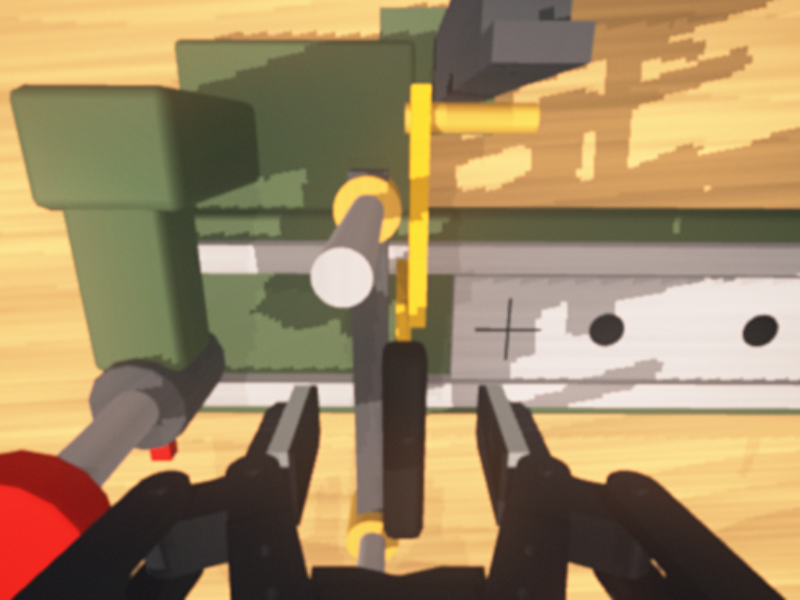

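The fingers straddle the black bar: it spans x 385–425, with the pads at 300 and 500, and its middle is level with the pads. I'll close with 60 N.

```bash
echo '[{"jaw": 0.0},{"jaw": 0.0},{"jaw": 0.0},{"jaw": 0.0},{"jaw": 0.0}]' | python3 drive.py 60
```

```text
time_s: 3.67
position: [0.544, 0.0225, 0.1063]
tcp_rot: [3.138, -0.097, 0.006]
contact_force: [-1.1, -12.8, 9.1]
opening: 0.0109
grip_force: 58.9
```

```bash
echo '[{"jaw": 0.0,"ty": 0.0008},{"jaw": 0.0,"tz": -0.008},{"jaw": 0.0,"tz": -0.016},{"jaw": 0.0,"tz": -0.016},{"jaw": 0.0,"tz": -0.016},{"jaw": 0.0,"tz": -0.012},{"jaw": 0.0,"tz": -0.004},{"jaw": 0.0}]' | python3 drive.py
```

```text
time_s: 4.33
position: [0.5436, 0.0224, 0.1783]
tcp_rot: [3.139, -0.097, 0.006]
contact_force: [5.4, -7.6, -3.5]
opening: 0.0104
grip_force: 59.1
```

```bash
echo '[{"jaw": 0.0,"tx": 0.007},{"jaw": 0.0,"tx": 0.008},{"jaw": 0.0,"tx": 0.005},{"jaw": 0.0},{"jaw": 0.0}]' | python3 drive.py
python3 - <<'E'
from rig import r
from h import *
c=r.capture("wrist");cv2.imwrite("pics/w4b.png",cv2.resize(c["pixels"],(800,600)))
E
```

```text
time_s: 4.75
position: [0.5629, 0.0211, 0.1767]
tcp_rot: [3.139, -0.097, 0.001]
contact_force: [-0.1, -7.6, -3.6]
opening: 0.011
grip_force: 59.0
```

View pics/w4b.png

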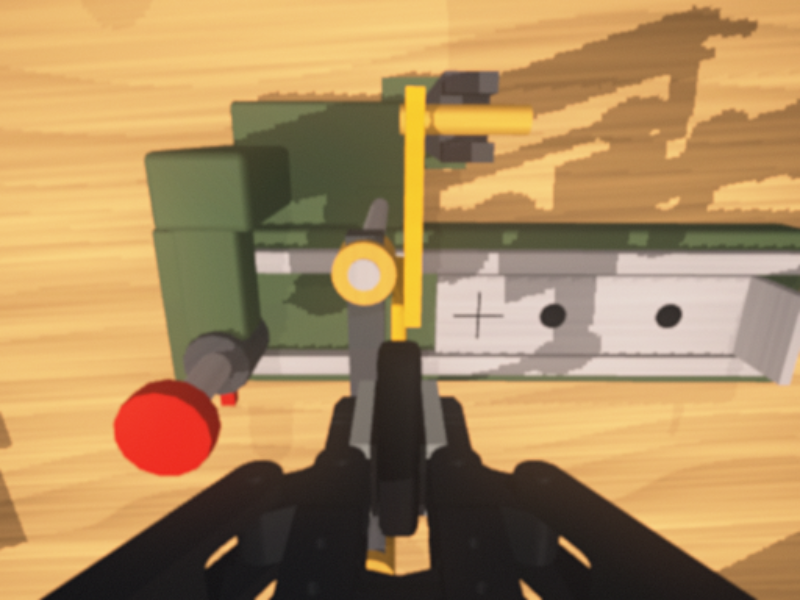

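The pin at y≈121 lies between the teeth at y≈83 and 151, close to the middle. I'll lower it.

```bash
echo '[{"jaw": 0.0,"tx": 0.0007,"tz": 0.005},{"jaw": 0.0,"tz": 0.006},{"jaw": 0.0,"tz": 0.005},{"jaw": 0.0,"tz": 0.002},{"jaw": 0.0,"tz": 0.002},{"jaw": 0.0}]' | python3 drive.py
```

```text
time_s: 5.3
position: [0.5633, 0.0211, 0.1564]
tcp_rot: [3.139, -0.097, 0.0]
contact_force: [-0.6, -6.7, -2.9]
opening: 0.0111
grip_force: 59.0
```

```bash
echo '[{"jaw": 0.0,"tz": 0.0008},{"jaw": 0.0,"tz": 0.0006},{"jaw": 0.0}]' | python3 drive.py
```

```text
time_s: 5.55
position: [0.5634, 0.0211, 0.156]
tcp_rot: [3.139, -0.097, 0.001]
contact_force: [-4.0, -6.8, 3.8]
opening: 0.011
grip_force: 59.9
```

The floor is carrying the pin (Fz rose from -2.9 to +3.8 N). I'll release, rise and check.

```bash
echo '[{"jaw": 0.02},{"jaw": 0.05},{"jaw": 0.05},{"jaw": 0.05,"tz": -0.02},{"jaw": 0.05,"tz": -0.04},{"jaw": 0.05,"tz": -0.04},{"jaw": 0.05}]' | python3 drive.py
python3 - <<'E'
from rig import r
from h import *
o=r.get_obs();c=r.capture("wrist");w=wristcam(o,c);np.savez("pics/w5.npz",K=w[0],r=cv2.Rodrigues(w[1])[0],t=w[2]);cv2.imwrite("pics/w5b.png",cv2.resize(c["pixels"],(800,600)))
print(o["position"],o["joints"])
E
```

```text
time_s: 6.13
position: [0.5654, 0.0221, 0.2631]
tcp_rot: [-3.14, 0.096, -0.019]
contact_force: [0.1, 0.3, 1.3]
opening: 0.0501
grip_force: 0.0
[0.56541078 0.02212686 0.26309157] [-2.56990719e-02  3.06574960e-01  1.43820315e+00  2.01529260e-04
  1.38468266e+00  1.60624118e+00]
```

View pics/w5b.png

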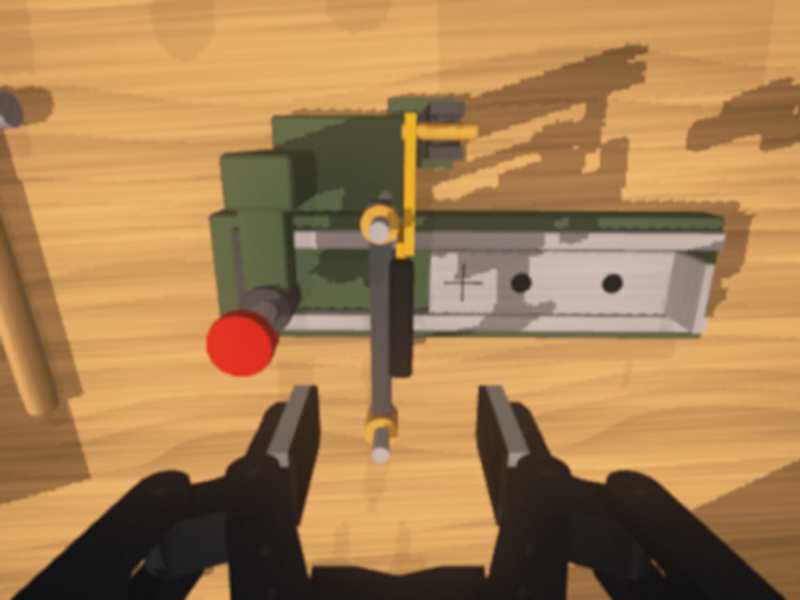

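The pin sits between the bracket teeth at (445,131), the guard stays up at the raised bar position, and the path is clear. Next I compute the move to behind the leg.

```bash
cat > d.py <<'E'
import sys
from rig import r
from h import *
p=[.5485,.1078,-.0631]
o=r.get_obs();A=R.from_rotvec(o["tcp_rot"]).as_matrix();x=np.array(o["position"])
T=stand(p,[float(v) for v in sys.argv[1:4]])[0]
D=np.c_[stand([0,0,p[2]],[1,0,0])[0],stand([0,0,p[2]],[0,-1,0])[0],[0,0,-1]]
s=D[:, :2].T@(x-[p[0],p[1],0]);print("now stand x,y",s[0].round(4),-s[1].round(4),"d tool",(A.T@(T-x)).round(4),"rot",R.from_matrix(A.T@D).as_rotvec().round(4),"F stand",(D.T@o["contact_force"]*[1,-1,-1]).round(1))
E
python3 d.py 0 -.335 .053
```

```text
now stand x,y 0.0216 -0.0845 d tool [-0.0237  0.2506  0.2059] rot [-0.0005 -0.0083  0.0019] F stand [ 0.  -0.4 -0.4]
```

```bash
echo '[{"jaw": 0,"tx": -0.004,"ty": 0.036},{"jaw": 0,"tx": -0.004,"ty": 0.036},{"jaw": 0,"tx": -0.004,"ty": 0.036},{"jaw": 0,"tx": -0.004,"ty": 0.036},{"jaw": 0,"tx": -0.004,"ty": 0.036},{"jaw": 0,"tx": -0.004,"ty": 0.036},{"jaw": 0,"ty": 0.0346},{"jaw": 0,"tz": 0.04},{"jaw": 0,"tz": 0.04},{"jaw": 0,"tz": 0.02},{"jaw": 0},{"jaw": 0}]' | python3 drive.py; python3 d.py 0 -.335 .053
```

```text
time_s: 7.18
position: [0.524, -0.2265, 0.1543]
tcp_rot: [-3.139, 0.096, 0.002]
contact_force: [0.1, 0.6, 0.5]
opening: 0.0001
grip_force: 0.0
now stand x,y -0.0034 -0.3351 d tool [ 0.0035 -0.      0.1013] rot [-0.0009  0.0011  0.0017] F stand [0.1 0.6 0.5]
```

```bash
echo '[{"jaw": 0,"tx": 0.0035,"tz": 0.03,"rz": 0.0017},{"jaw": 0,"tz": 0.04},{"jaw": 0,"tz": 0.031},{"jaw": 0},{"jaw": 0,"ty": -0.008},{"jaw": 0,"ty": -0.008},{"jaw": 0,"ty": -0.008},{"jaw": 0,"ty": -0.008},{"jaw": 0}]' | python3 drive.py; python3 d.py 0 -.1795 .053
```

```text
time_s: 7.93
position: [0.5307, -0.1937, 0.0557]
tcp_rot: [3.139, -0.097, 0.005]
contact_force: [-0.3, -0.9, -0.2]
opening: -0.0001
grip_force: 0.0
now stand x,y 0.0012 -0.302 d tool [-0.0011 -0.1225  0.0026] rot [ 0.0008 -0.0033  0.0012] F stand [-0.2 -0.9 -0.2]
```

```bash
echo '[{"jaw": 0,"ty": -0.005},{"jaw": 0,"ty": -0.01},{"jaw": 0,"ty": -0.01},{"jaw": 0,"ty": -0.01},{"jaw": 0,"ty": -0.01},{"jaw": 0,"ty": -0.01},{"jaw": 0,"ty": -0.01},{"jaw": 0,"ty": -0.01},{"jaw": 0,"ty": -0.01},{"jaw": 0,"ty": -0.01},{"jaw": 0,"ty": -0.006},{"jaw": 0,"ty": -0.004},{"jaw": 0,"ty": -0.002},{"jaw": 0,"ty": -0.002}]' | python3 drive.py; python3 d.py 0 -.1795 .053
```

```text
time_s: 9.1
position: [0.537, -0.0865, 0.0544]
tcp_rot: [3.139, -0.099, 0.003]
contact_force: [0.5, -5.6, 4.4]
opening: 0.0
grip_force: 2.9
now stand x,y 0.0007 -0.1946 d tool [-0.0007 -0.0151  0.0014] rot [ 0.0005 -0.0018 -0.0001] F stand [ 0.9 -5.6  4.4]
```

```bash
echo '[{"jaw": 0,"ty": -0.003},{"jaw": 0,"ty": -0.003},{"jaw": 0,"ty": -0.002},{"jaw": 0,"ty": -0.001},{"jaw": 0,"ty": -0.001}]' | python3 drive.py; python3 d.py 0 -.1795 .053
```

```text
time_s: 9.52
position: [0.5376, -0.0767, 0.0543]
tcp_rot: [3.139, -0.1, 0.003]
contact_force: [0.3, -6.9, 4.7]
opening: 0.0
grip_force: 3.1
now stand x,y 0.0008 -0.1848 d tool [-0.0008 -0.0053  0.0013] rot [ 0.0005 -0.0017 -0.0004] F stand [ 0.7 -6.8  4.7]
```

```bash
echo '[{"jaw": 0,"ty": -0.001},{"jaw": 0,"ty": -0.001},{"jaw": 0,"ty": -0.001},{"jaw": 0,"ty": -0.001}]' | python3 drive.py; python3 d.py 0 -.1795 .053
```

```text
time_s: 9.85
position: [0.5379, -0.0728, 0.0544]
tcp_rot: [3.139, -0.1, 0.003]
contact_force: [0.8, -7.2, 4.8]
opening: -0.0002
grip_force: 3.1
now stand x,y 0.0008 -0.1809 d tool [-0.0008 -0.0014  0.0014] rot [ 0.0005 -0.0018 -0.0005] F stand [ 1.3 -7.1  4.8]
```

```bash
for i in 1 2 3; do echo '[{"jaw": 0,"ty": -0.001},{"jaw": 0,"ty": -0.0005}]' | python3 drive.py | grep -E 'pos|contact'; done; python3 d.py 0 -.1795 .053
```

```text
position: [0.538, -0.0713, 0.0544]
contact_force: [0.2, -6.3, 5.2]
position: [0.538, -0.071, 0.0544]
contact_force: [-1.7, -20.2, 4.3]
position: [0.5381, -0.0708, 0.0544]
contact_force: [-2.3, -31.7, 4.2]
now stand x,y 0.0009 -0.1789 d tool [-0.0009  0.0006  0.0014] rot [ 0.0043 -0.0021 -0.0007] F stand [ -0.3 -31.8   4.2]
```

The blank reached the stop: the TCP is at stand y -0.179 as predicted, and the force jumped to 32 N. I'll back off, rise and go over the cap.

```bash
echo '[{"jaw": 0,"ty": 0.006},{"jaw": 0,"ty": 0.02},{"jaw": 0,"tz": -0.03},{"jaw": 0,"tz": -0.04},{"jaw": 0,"tz": -0.04},{"jaw": 0,"tz": -0.04},{"jaw": 0,"tz": -0.04},{"jaw": 0,"ty": -0.02},{"jaw": 0,"ty": -0.036},{"jaw": 0,"ty": -0.036},{"jaw": 0,"ty": -0.036},{"jaw": 0,"ty": -0.036},{"jaw": 0,"ty": -0.03},{"jaw": 0},{"jaw": 0}]' | python3 drive.py; python3 d.py 0 0 .170
python3 - <<'E'
from rig import r
from h import *
o=r.get_obs();c=r.capture("wrist");w=wristcam(o,c);b=c["pixels"];m=red(b);print(m)
p=[.5485,.1078,-.0631]
print(proj(w,stand(p,[(0,0,.165),(-.018,0,.165),(.018,0,.165),(0,.018,.165),(0,-.018,.165)])).round(1))
cv2.imwrite("pics/w6.png",b)
E
```

```text
time_s: 11.6
position: [0.5479, 0.1012, 0.2434]
tcp_rot: [-3.14, 0.095, 0.001]
contact_force: [0.2, 0.2, -0.5]
opening: 0.0001
grip_force: 0.0
now stand x,y -0.0002 -0.0066 d tool [ 0.0002 -0.0066  0.0734] rot [-0.0002  0.0004  0.0025] F stand [ 0.2  0.2 -0.5]
(array([246.28553137, 202.13700384]), array([ 224,  181,   46,   43, 1562], dtype=int32))
[[246.7 203.6]
 [246.8 225.8]
 [246.5 180.2]
 [222.3 203.5]
 [271.  203.7]]
```

The projected cap matches the seen one to about 1.5 px. I'll descend to just above it.

```bash
echo '[{"jaw": 0,"ty": -0.0066,"tz": 0.03,"rz": 0.0025},{"jaw": 0,"tz": 0.03},{"jaw": 0,"tz": 0.008},{"jaw": 0},{"jaw": 0}]' | python3 drive.py; for i in 1 2 3 4; do echo '[{"jaw": 0,"tz": 0.002}]' | python3 drive.py | grep -E 'pos|contact';done; python3 d.py 0 0 .165
```

```text
time_s: 12.07
position: [0.5491, 0.1057, 0.1769]
tcp_rot: [-3.14, 0.105, -0.002]
contact_force: [0.8, 0.4, 0.6]
opening: 0.0002
grip_force: 0.0
position: [0.5497, 0.1061, 0.176]
contact_force: [-0.3, 0.2, -0.2]
position: [0.5494, 0.1063, 0.1735]
contact_force: [-0.1, 0.7, 0.2]
position: [0.5492, 0.1064, 0.1708]
contact_force: [-0.0, 0.8, 0.2]
position: [0.549, 0.1065, 0.1683]
contact_force: [-0.1, 0.1, 1.6]
now stand x,y 0.0005 -0.0013 d tool [-0.0006 -0.0013  0.0033] rot [-0.0003 -0.0017 -0.0026] F stand [-0.1  0.1  1.6]
```

```bash
for i in 1 2 3 4 5 6; do echo '[{"jaw": 0,"tz": 0.001}]' | python3 drive.py | grep -E 'pos|contact'|tr '\n' ' ';echo; done
```

```text
position: [0.5488, 0.1065, 0.1669] contact_force: [-0.4, -0.5, -0.6] 
position: [0.5488, 0.1065, 0.1658] contact_force: [-1.1, -0.2, -0.2] 
position: [0.5488, 0.1065, 0.1649] contact_force: [-0.8, 0.0, 1.3] 
position: [0.5488, 0.1065, 0.1639] contact_force: [-0.3, -0.0, 2.3] 
position: [0.5488, 0.1065, 0.1629] contact_force: [-0.6, 1.1, 2.0] 
position: [0.5488, 0.1066, 0.1619] contact_force: [-0.6, 0.0, 1.7]
```

```bash
for i in 1 2 3 4 5 6; do echo '[{"jaw": 0,"tz": 0.001}]' | python3 drive.py | grep -E 'pos|contact'|tr '\n' ' ';echo; done
```

```text
position: [0.5488, 0.1065, 0.1609] contact_force: [-0.2, 0.3, 1.9] 
position: [0.5488, 0.1065, 0.1598] contact_force: [-0.6, 0.2, 2.0] 
position: [0.5488, 0.1065, 0.1588] contact_force: [-0.2, -0.4, 3.0] 
position: [0.5488, 0.1065, 0.1579] contact_force: [-2.4, 0.5, 4.6] 
position: [0.5488, 0.1065, 0.157] contact_force: [-2.4, -0.1, 5.7] 
position: [0.5488, 0.1065, 0.1562] contact_force: [-3.3, -0.9, 7.9]
```

```bash
for i in 1 2 3; do echo '[{"jaw": 0,"tz": 0.001}]' | python3 drive.py | grep -E 'pos|contact'|tr '\n' ' ';echo; done
```

```text
position: [0.5488, 0.1065, 0.1553] contact_force: [-4.4, -0.2, 9.2] 
position: [0.5488, 0.1065, 0.1544] contact_force: [-4.2, -0.7, 9.2] 
position: [0.5489, 0.1065, 0.1535] contact_force: [-5.5, -0.8, 12.2]
```

```bash
echo '[{"jaw": 0,"tz": 0.001}]' | python3 drive.py | grep -E 'pos|contact'
```

```text
position: [0.5489, 0.1065, 0.1527]
contact_force: [-6.7, -0.7, 12.9]
```

```bash
echo '[{"jaw": 0,"tz": 0.001}]' | python3 drive.py | grep -E 'pos|contact'
```

```text
position: [0.5488, 0.1066, 0.1518]
contact_force: [-5.6, -0.3, 13.0]
```

```bash
echo '[{"jaw": 0,"tz": 0.0007}]' | python3 drive.py | grep -E 'pos|contact'
```

```text
position: [0.5489, 0.1065, 0.1508]
contact_force: [-1.1, 0.3, 2.8]
```

The cap snapped: the force fell from 13 N to 2.8 N. I'll ease off, rise clear and check.

```bash
echo '[{"jaw": 0,"tz": -0.006},{"jaw": 0,"tz": -0.012},{"jaw": 0,"tz": -0.02},{"jaw": 0,"tz": -0.035},{"jaw": 0,"tz": -0.04},{"jaw": 0,"ty": 0.03,"tz": -0.02},{"jaw": 0,"ty": 0.036},{"jaw": 0,"ty": 0.036},{"jaw": 0},{"jaw": 0}]' | python3 drive.py | grep -E 'pos|contact'
python3 - <<'E'
from rig import r
from h import *
o=r.get_obs();c=r.capture("wrist");w=wristcam(o,c);b=c["pixels"]
p=[.5485,.1078,-.0631]
print("cap",red(b)[0],proj(w,stand(p,(0,0,.165))).round(1))
b=cv2.resize(b,(800,600));s=cv2.resize(r.capture("side")["pixels"][170:290,180:280],None,fx=2.6,fy=2.6,interpolation=cv2.INTER_CUBIC)
b[600-s.shape[0]:,800-s.shape[1]:]=s;cv2.imwrite("pics/fin.png",b)
E
```

```text
position: [0.5418, 0.0033, 0.284]
contact_force: [-0.6, 0.9, -0.3]
cap [133.87913043 186.8373913 ] [[133.6 187.7]]
```

View pics/fin.png

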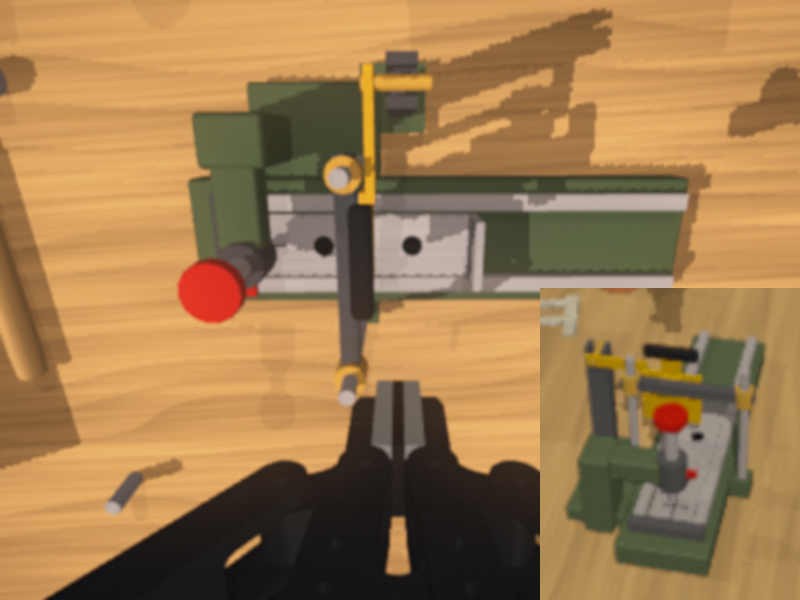

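The final view shows the pin still hooked at (402,82), the blank with its front on the stop (leg at x≈478), the cap back at rest at (212,292), and the gripper clear of everything. I'll hand in.

```bash
python3 -c "
from rig import r
print(r.hand_in())"
```

```text
the job is handed in; nothing more can be done
None
```

The job is handed in: the guard is hooked up, the blank is on its end stop, and the punch snapped at about 13 N and was eased off at once; the hand-in returned no verdict.

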